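# Rake the open joint of a stone repair panel

### The job

Before the grout goes in, take the T-handled joint raker from its wooden rest and run its pin through the open L-shaped joint between the stone tiles of the panel: start at the open end of the long leg, go round the corner and on to the open end of the short leg, slowly and steadily (about 3 to 5 cm a second), with the pin well down in the joint all the way and without pressing hard. Then lay the raker back in the two notches of its rest, pin down as you found it, and leave the other things on the counter where they stand.

Things in the scene. Friction and masses are not known exactly. Their poses are not given: they have to be found in the camera images.
- raker: T-handled joint raker: square wooden bar 124 mm long (along x), 18 x 18 mm thick, its axis at z = 70 mm; from its middle a steel shank 12 mm across points straight down, then a round-ended pin 6 mm across and 26 mm long. Total height 79 mm, about 150 g. Origin at the pin's tip, z up to the bar. Grip the bar's middle from above
- raker_tip (a point): the lowest point of the raker's pin (the same point as the raker's origin)
- raker_handle (a point): middle of the raker's handle bar, on its axis, 70 mm above the tip
- panel: fixed panel 200 (x) x 140 (y) x 30 mm: beige stone tiles on dark grey board. Origin: centre of underside; tile face z = 30 mm. Open L-shaped joint 14 mm wide, 10 mm deep (floor z = 20 mm), both ends open: long leg along y = 20 mm from the edge x = 100 to the corner x = -50 mm, short leg along x = -50 mm from there to the edge y = -70 mm
- joint_start (a point): on the joint's centre line near the open end of the long leg, 15 mm in from the panel's edge, at the height of the tile face
- joint_corner (a point): on the joint's centre lines where the two legs meet, at the height of the tile face
- joint_end (a point): on the joint's centre line near the open end of the short leg, 12 mm in from the panel's edge, at the height of the tile face
- rest: fixed wooden rest: foot 130 x 70 x 12 mm, two notched uprights 12 mm thick at x = -46 and 46 mm. The raker's bar lies along x in both notches on seats at z = 81 mm, between flared cheeks (22 mm apart at the seat, 35 mm at their tops, z = 98 mm); the shank hangs between the uprights, tip at z = 20 mm. Origin: centre of the foot's underside
- jar: white cream jar, 56 mm across, 50 mm tall, stands between panel and rest; origin at the centre of its underside; leave alone
- soap: cream-coloured bar of soap 90 x 55 x 26 mm in a green glass dish at the far side of the counter; origin under its centre; leave alone
- shampoo: white bottle with blue cap, 60 mm across, 200 mm tall, on the left; origin under its centre; leave alone
- carton: white upright carton 50 x 60 x 180 mm, on the left; origin under its centre; leave alone
- tumbler: white ceramic cup, 76 mm across, 100 mm tall, on the right; origin under its centre; leave alone
- mallet: rubber mallet 200 mm long lying at the far side of the counter; leave alone
Not all that is in view belongs to the job. There is more than one size of the raker; the one meant has the size given above. Several things have the shape of the panel; the one meant has the colours described above.

How it is judged:
By the outcome, as a careful person would: the job done as asked, in the order asked, and still so for the second after the job is handed in, with the robot touching nothing.
It also fails if it takes over 62 s, if anything falls off the work surface, if the arm or the gripper's body presses on something with over 40 N, if the wrist force passes 120 N, or if a joint passes its speed limit or range.

### The arm

A 7-joint arm with a two-finger parallel gripper is mounted at the origin on the work surface. World frame = base frame: x ahead of the robot, y to its left, z up, the work surface at z = 0. Lengths are in m, angles in rad, forces in N, time in s.
With the tool pointing down it reaches from about 0.35 to 0.9 m from the base axis. Payload 7.2 kg.
Tool frame: the origin (TCP) lies midway between the tips of the shut fingers; the grasp point (between the pads) lies 19 mm behind it; z points along the fingers, y is the line along which they close (so a half turn about z gives the same grasp; the last joint's range is limited). The gripper opens to 85 mm and grips with 20 to 120 N. Pads are 22 mm wide; open, the fingers measure 114 mm over their backs; the gripper's body (76 mm by 85 mm) begins 54 mm behind the grasp point. The pads swing forward as they close: fully open they stand 13 mm farther back than shut.
Start: joints at [-1.415, 0.411, -0.013, 1.596, 0.006, 1.134, -0.082], TCP at [0.139, 0.609, 0.231] pointing down, gripper open.
Joint ranges: [-2.95, 2.95], [-0.29, 1.99], [-1.47, 1.44], [0.14, 2.54], [-1.03, 4.17], [0.13, 1.85], [-2.86, 2.86]. Speed limits (rad/s): [2.39, 2.39, 3.01, 3.01, 3.14, 3.14, 3.14].

### API

Orientations are given as a unit quaternion [x, y, z, w].
In Python, from bench import ctrl gives the robot as it stands.
- The arm moves only by the tool play_rows, never from a script. Its argument "commands" is text: rows parted by semicolons, each of 6 numbers parted by spaces: the shift along the tool's x, y, z in mm, then the turn, a rotation vector about the tool's x, y, z in rad. In form: tx ty tz rx ry rz; .... A call has 1 to 12 rows; each row shifts and turns the commanded pose from where the row before left it, along the tool's axes as they then stand; what a row does not reach is not made up. A row lasts 1/8 s, in which the tool goes at most 62.5 mm and 10.7 degrees, less where a joint would pass 70% of its speed; a pose out of reach is approached as far as the arm can. A call is refused whole if a number of a shift passes 62.5 or a number of a turn 0.188, either way. A call with a gripper value outside its range is refused whole. "jaw" is the closure, from -1 (fully open) to 1 (shut), set as the call begins (left out, the last holds). The fingers move at their own pace and stop on an object; the grip force is fixed at half the most. Time passes only in rows, so rows that do not move let the fingers close. It gives the time, the measured TCP pose, the force, the opening and the grip force at its end, in the units of the state.
- ctrl.get_state(): the state, without advancing time (a new reading comes with each control period).
- ctrl.snapshot(name): name is "scene" or "top" or "wrist"; returns (picture, depth): 400x640x3 uint8, blue, green, red; 400x640 float32, m along the optical axis (not along the pixel's ray), 0 where there is no reading.
- ctrl.calibration(name): a dict with "intrinsics" (3x3 intrinsics, pixels), "distortion" ([k1, k2, p1, p2, k3] as OpenCV has them; the pictures are not rectified), "origin" and "rotation" of the camera in the world; the wrist camera has in their place "mount" (4x4, takes a point from camera to tool coordinates, whose origin is the TCP and whose axes are the flange's). Camera axes: x right, y up, looking along -z (the intrinsics and any distortion apply to the point x, -y, -z); pixel columns grow to the right and rows downward; lengths in m; the calibration is good to about 2 mm. A picture is of the moment at which its call begins: read the wrist's pose just before it. calibration takes no time and is no camera call.
- ctrl.hand_in(): hands the job in; it is judged then, once.
Trained networks look in the newest picture that a camera, given by its name, has taken for a name from the list of things; names that differ only in an ending like _2 or _b are one class to them, and where a whole thing is asked for, a point or a joint stands for the part that bears it (a point fixed in the world has none). Each returns a list of dicts, best first, with "p" (0 to 1); they miss things now and then, are a little off and sometimes report something else, mostly with a low value. They report only what shows in the picture. A call takes as long as a camera call. They do not tell look-alikes from the thing itself.
- ctrl.find_in(thing, camera): "position" ([x, y, z] in m, in world coordinates, good to about 4 mm: the middle of the surface that is visible of it).
- ctrl.trace(thing, camera): "region" (400x640 bool, what is visible of it).
- ctrl.pinpoint(thing, camera): "position" ([x, y, z] in m, in world coordinates, good to about 4 mm: a listed point, or the origin of a listed thing).
The state is a dict: "clock": time; "joint_pos": joint angles; "qvel": joint speeds; "joint_efforts": joint torques, N m; "tool_pos": TCP position; "tool_rot": TCP orientation; "force": force on the tool from outside, world axes, zero at the start; "wrist_torque": the same for the moment, N m; "finger_gap": finger opening in m; "grasp_force": force on a finger pad.
Only numpy, scipy, OpenCV 4.12 (cv2) and the standard library are available. Lean on these libraries where they do the work, as an engineer would, in place of code of your own. Each camera call takes 0.05 s, during which the arm holds its last target. There are 200 camera calls.

## Working session

There is one attempt and no reset: what is moved stays moved. The work goes in short steps, Python scripts to look and compute and a tool call to move; the robot and the scene stay as the last step left them, time stands still between calls to the robot, and variables do not carry over. Pictures are saved under pics/ and viewed, at most 10 in all, crops included, and the job is handed in when it is done.

Besides the shell and the picture viewer there is one more tool, called after "Emit:" by a JSON object that holds its "op" and its "data". play_rows: Moves the arm, as the interface text tells. Its arguments: {"type":"object","properties":{"commands":{"type":"string"},"jaw":{"type":"number"}},"required":["commands"]}

```bash
mkdir -p pics; cat > h.py <<'E'
import numpy as np, cv2
from bench import ctrl
from scipy.spatial.transform import Rotation as R
def cam(name,st=None):
    c=ctrl.calibration(name);K=np.array(c["intrinsics"]);D=np.array(c["distortion"])
    if "mount" in c:
        T=np.eye(4);T[:3,:3]=R.from_quat(st["tool_rot"]).as_matrix();T[:3,3]=st["tool_pos"];T=T@np.array(c["mount"])
        return K,D,T[:3,:3],T[:3,3]
    return K,D,np.array(c["rotation"]),np.array(c["origin"])
def cloud(name,depth,st=None):
    K,D,Rm,o=cam(name,st);v,u=np.mgrid[:400,:640]
    p=cv2.undistortPoints(np.stack([u,v],-1).reshape(-1,1,2).astype(np.float64),K,D).reshape(400,640,2)
    P=np.stack([p[...,0]*depth,-p[...,1]*depth,-depth],-1)
    return P@Rm.T+o
E
python3 - <<'E'
from h import *
st=ctrl.get_state();print(st["clock"],st["tool_pos"],st["tool_rot"],st["force"])
for n in ["scene","top"]:
    im,d=ctrl.snapshot(n);cv2.imwrite(f"pics/{n}0.png",im);np.save(f"{n}0.npy",d)
    print(n,ctrl.calibration(n)["origin"])
    for t in ["raker","panel","rest","jar"]:
        print(t,[(np.round(r["position"],4).tolist(),round(r["p"],2)) for r in ctrl.pinpoint(t,n)])
for t in ["raker_tip","raker_handle","joint_start","joint_corner","joint_end"]:
    print(t,[(np.round(r["position"],4).tolist(),round(r["p"],2)) for r in ctrl.pinpoint(t,"top")])
print(ctrl.get_state()["clock"])
E
```

```text
0.0 [0.13859611 0.60889355 0.23042795] [ 1.11618990e-01  9.93750721e-01 -8.38959016e-04 -4.12475554e-05] [-0.49114595 -0.05396487  0.67861709]
scene [1.22786207 0.49165174 1.33629741]
raker [([0.5627, -0.2026, 0.0205], 0.58), ([0.4084, -0.1513, 0.0022], 0.51), ([0.6251, -0.4698, -0.0008], 0.39)]
panel [([0.3174, 0.5228, -0.0005], 0.62), ([0.5498, 0.1703, 0.0004], 0.61)]
rest [([0.5592, -0.2038, 0.004], 0.71)]
jar [([0.5522, -0.003, 0.0002], 0.53)]
top [0.44473591 0.00494084 1.63443677]
raker [([0.5373, -0.3253, -0.0002], 0.6), ([0.5659, -0.2076, 0.0211], 0.46), ([0.4104, -0.1529, -0.0011], 0.45)]
panel [([0.5519, 0.172, 0.0002], 0.57), ([0.3182, 0.526, 0.0014], 0.57)]
rest [([0.5641, -0.2028, -0.0007], 0.84)]
jar []
raker_tip [([0.5602, -0.2058, 0.0884], 0.73), ([0.5652, -0.2033, 0.0187], 0.69), ([0.5368, -0.325, -0.0001], 0.49)]
raker_handle [([0.4111, -0.1491, 0.0495], 0.55), ([0.5373, -0.3256, 0.053], 0.48), ([0.5586, -0.2058, 0.0845], 0.44)]
joint_start [([0.4052, 0.5248, 0.0342], 0.85), ([0.635, 0.1723, 0.0329], 0.82)]
joint_corner [([0.5077, 0.2044, 0.0324], 0.87), ([0.2762, 0.5563, 0.035], 0.76)]
joint_end [([0.2541, 0.4809, 0.0322], 0.98), ([0.4832, 0.1301, 0.0288], 0.89)]
0.75
```

View pics/scene0.png

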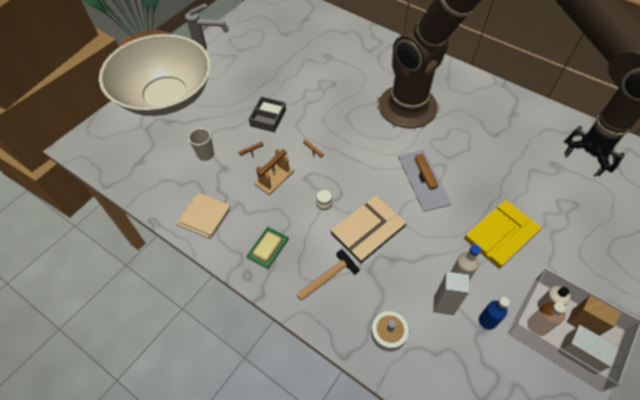

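View pics/top0.png

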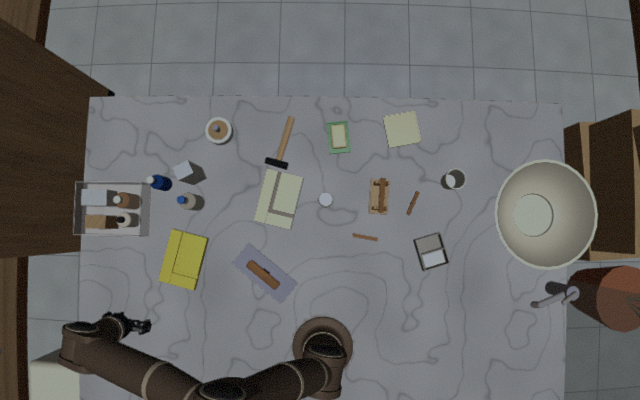

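The top picture shows the beige panel at about (280,198) and the rest with its raker at about (379,196). The yellow panel at (184,259) and the loose rakers at (413,203) and (365,237) are look-alikes.

```bash
cat >> h.py <<'E'
def rect(P):
    (c,s,a)=cv2.minAreaRect((P[:,:2]*1000).astype(np.float32)); return np.round(c,1),np.round(s,1),round(a,1)
def rows(target,yaw,n=None,st=None,vmax=55):
    """shift in tool axes and turn to reach target (m) with tool down, tool x at world angle yaw(rad)"""
    st=st or ctrl.get_state();R0=R.from_quat(st["tool_rot"])
    Rt=R.from_matrix(np.array([[np.cos(yaw),np.sin(yaw),0],[np.sin(yaw),-np.cos(yaw),0],[0,0,-1]]))
    d=R0.inv().apply(np.array(target)-st["tool_pos"])*1000; r=(R0.inv()*Rt).as_rotvec()
    return np.round(d,1),np.round(r,4)
E
python3 - <<'E'
from h import *
np.set_printoptions(suppress=True,precision=4)
print(ctrl.calibration("wrist"))
print(ctrl.calibration("top")["intrinsics"])
d=np.load("top0.npy");P=cloud("top",d)
def box(c,r,z0,z1):
    m=(abs(P[...,0]-c[0])<r)&(abs(P[...,1]-c[1])<r)&(P[...,2]>z0)&(P[...,2]<z1)&(d>0);return P[m]
q=box((.552,.172),.13,.022,.045);print("panel",rect(q),np.median(q[:,2]))
q=box((.563,-.204),.08,.08,.12);print("bar",rect(q),q[:,2].max(),len(q))
q=box((.563,-.204),.09,.006,.12);print("rest",rect(q))
print(np.median(box((.45,0),.05,-.02,.02)[:,2]))
for y in (np.pi,):
  for t in ((.48,.17,.36),(.552,.17,.36)): print(rows(t,y))
E
```

```text
{'intrinsics': array([[351.7836,   0.    , 315.4358],
       [  0.    , 351.7836, 196.9766],
       [  0.    ,   0.    ,   1.    ]]), 'distortion': array([0.0152, 0.    , 0.    , 0.    , 0.    ]), 'mount': array([[ 0.0001,  0.951 ,  0.3092,  0.0787],
       [ 1.    ,  0.0004, -0.0016, -0.0004],
       [-0.0016,  0.3092, -0.951 , -0.1426],
       [ 0.    ,  0.    ,  0.    ,  1.    ]])}
[[433.9826   0.     323.9977]
 [  0.     433.9826 194.4265]
 [  0.       0.       1.    ]]Traceback (most recent call last):
  File "<stdin>", line 5, in <module>
  File "h.py", line 14, in cloud
    return P@Rm.T+o
           ~^~~~~
ValueError: matmul: Input operand 1 has a mismatch in its core dimension 0, with gufunc signature (n?,k),(k,m?)->(n?,m?) (size 4 is different from 3)
```

```bash
sed -i 's/return K,D,np.array(c\["rotation"\]),np.array(c\["origin"\])/q=np.array(c["rotation"]);return K,D,(R.from_quat(q).as_matrix() if q.size==4 else q),np.array(c["origin"])/' h.py
python3 - <<'E'
from h import *
np.set_printoptions(suppress=True,precision=4)
d=np.load("top0.npy");P=cloud("top",d)
def box(c,r,z0,z1):
    m=(abs(P[...,0]-c[0])<r)&(abs(P[...,1]-c[1])<r)&(P[...,2]>z0)&(P[...,2]<z1)&(d>0);return P[m]
q=box((.552,.172),.13,.022,.045);print("panel",rect(q),np.median(q[:,2]))
q=box((.563,-.204),.08,.08,.12);print("bar",rect(q),q[:,2].max(),len(q))
q=box((.563,-.204),.09,.006,.12);print("rest",rect(q))
print(np.median(box((.45,0),.05,-.02,.02)[:,2]))
for t in ((.50,.17,.25),(.50,.17,.30)): print(rows(t,np.pi))
E
```

```text
panel (array([564.4, 166.6]), array([141.2, 237.2]), 76.8) 0.029695616554417548
bar (array([ 560.1, -202.1]), array([ 49.7, 122.7]), 86.4) 0.1083700935310592 251
rest (array([ 563.3, -203.7]), array([180., 178.]), 89.3)
-0.00021978960575941286
(array([-449.8, -348.3,  -18.7]), array([ 0.0001,  0.    , -0.2238]))
(array([-449.8, -348.3,  -68.7]), array([ 0.0001,  0.    , -0.2238]))
```

Emit:
{"op": "play_rows", "data": {"commands": "0 0 -10 0 0 -0.112; 0 0 -10 0 0 -0.112; -36 -44 -5 0 0 0; -36 -44 -5 0 0 0; -36 -44 -5 0 0 0; -36 -44 -5 0 0 0; -36 -44 -5 0 0 0; -36 -44 -5 0 0 0; -36 -44 0 0 0 0; -36 -44 0 0 0 0; -36 -44 0 0 0 0; -36 -44 0 0 0 0", "jaw": -1}}

```text
clock: 2.25
tool_pos: [0.4998, 0.168, 0.2817]
tool_rot: [-0.0, 1.0, 0.0, 0.0]
force: [1.4, -0.3, -0.3]
finger_gap: 0.0854
grasp_force: 0.0
```

Emit:
{"op": "play_rows", "data": {"commands": "0 0 0 0 0 0;0 0 0 0 0 0"}}

```text
clock: 2.5
tool_pos: [0.4985, 0.1699, 0.2812]
tool_rot: [0.0, 1.0, 0.0, -0.0]
force: [-0.1, 1.6, -0.1]
finger_gap: 0.0854
grasp_force: 0.0
```

```bash
python3 - <<'E'
from h import *
st=ctrl.get_state();im,d=ctrl.snapshot("wrist")
np.savez("w1.npz",im=im,d=d,p=st["tool_pos"],q=st["tool_rot"]);cv2.imwrite("pics/w1.png",im)
print(st["clock"],st["tool_pos"],st["tool_rot"],st["joint_pos"])
for t in ["joint_start","joint_corner","joint_end","panel"]:
    print(t,[(np.round(r["position"],4).tolist(),round(r["p"],2)) for r in ctrl.pinpoint(t,"wrist")])
E
```

```text
2.5 [0.49851828 0.16986235 0.28118718] [ 2.67469982e-05  9.99999957e-01  1.97348040e-04 -2.17422638e-04] [-0.6535367   0.1988866   0.27647665  1.78047355 -0.05916986  1.17048438
  1.21159419]
joint_start [([0.6354, 0.1718, 0.0288], 0.69)]
joint_corner []
joint_end [([0.4914, 0.1246, 0.0275], 0.73)]
panel [([0.5476, 0.1707, 0.001], 0.57)]
```

View pics/w1.png

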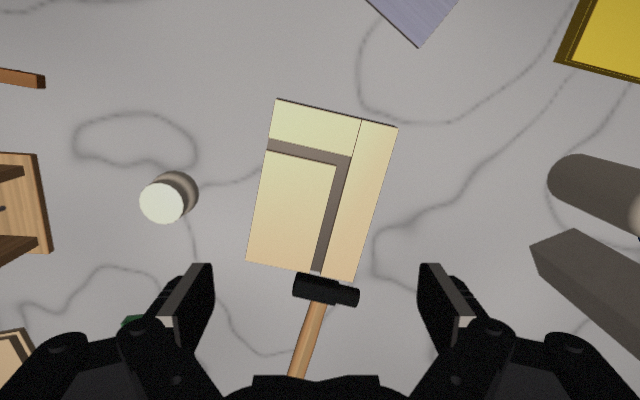

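```bash
cat >> h.py <<'E'
def fitpanel(P,im,d,c0=(.552,.171),yaw0=-.235):
    from scipy.optimize import minimize
    tile=(abs(P[...,2]-.03)<.006)&(np.hypot(P[...,0]-c0[0],P[...,1]-c0[1])<.14)&(d>0)
    m=tile.astype(np.uint8);print("tile z",np.median(P[tile][:,2]))
    near=(np.hypot(P[...,0]-c0[0],P[...,1]-c0[1])<.14)&(d>0)&(P[...,2]<.036)
    Q=P[near];lab=(Q[:,2]>.0255)
    # render model: tile=1 inside outline except joint; optimise agreement softly
    def sd(v):
        x,y,t=v;dx=Q[:,0]-x;dy=Q[:,1]-y;a=np.cos(t)*dx+np.sin(t)*dy;b=-np.sin(t)*dx+np.cos(t)*dy
        box=np.minimum(.1-abs(a),.07-abs(b))
        j1=np.maximum(abs(b-.02)-.007,-(a+.057));j2=np.maximum(abs(a+.05)-.007,(b-.027))
        return np.minimum(box,np.minimum(j1,j2))
    f=lambda v:np.mean((1/(1+np.exp(-np.clip(sd(v)/.001,-30,30)))-lab)**2)
    r=minimize(f,[*c0,yaw0],method="Nelder-Mead",options=dict(initial_simplex=[[*c0,yaw0],[c0[0]+.01,c0[1],yaw0],[c0[0],c0[1]+.01,yaw0],[*c0,yaw0+.05]],xatol=1e-5,fatol=1e-8))
    return r.x,r.fun
def panelpt(v,a,b):
    x,y,t=v;return np.array([x+np.cos(t)*a-np.sin(t)*b,y+np.sin(t)*a+np.cos(t)*b])
E
python3 - <<'E'
from h import *
np.set_printoptions(suppress=True,precision=4)
w=np.load("w1.npz");st=dict(tool_pos=w["p"],tool_rot=w["q"]);P=cloud("wrist",w["d"],st)
v,f=fitpanel(P,w["im"],w["d"]);print(v,f)
P2=cloud("top",np.load("top0.npy"));v2,f2=fitpanel(P2,None,np.load("top0.npy"));print("top",v2,f2)
for n,a,b in (("start",.085,.02),("corner",-.05,.02),("end",-.05,-.058)):print(n,panelpt(v,a,b),panelpt(v2,a,b))
# dark joint midline in the picture along rows
g=w["im"].mean(2)
for row in (190,210,230,250):
    r=g[row,240:390];i=np.where(r<150)[0]+240;print(row,i.min(),i.max(), P[row,(i.min()+i.max())//2])
for x in (285,300,315):
    r=g[100:200,x];i=np.where(r<150)[0]+100;print(x,i.min(),i.max())
print("mallet",[P[y,x].round(3) for y,x in ((285,310),(290,325),(295,345))], "jar",P[203,162])
print(rows((.50,-.2,.28),np.pi),rows((.51,-.2,.28),np.pi))
E
```

```text
tile z 0.029928194080013515
[ 0.5494  0.1717 -0.2278] 0.022634079093488125
tile z 0.029773461697765624
top [ 0.5468  0.1714 -0.2283] 0.07092875344858765
start [0.6367 0.172 ] [0.6341 0.1716]
corner [0.5052 0.2025] [0.5026 0.2022]
end [0.4876 0.1265] [0.485  0.1262]
190 330 342 [0.5423 0.1947 0.0202]
210 325 337 [0.5676 0.1891 0.0205]
230 320 389 [0.5903 0.217  0.0293]
250 246 375 [0.6171 0.1633 0.0296]
285 100 154
300 102 157
315 106 161
mallet [array([0.67 , 0.163, 0.024]), array([0.676, 0.182, 0.026]), array([0.685, 0.209, 0.024])] jar [ 0.5483 -0.0017  0.0501]
(array([  -0.9, -370.6,    1.2]), array([ 0.0003, -0.0001,  0.0024])) (array([ -10.9, -370.6,    1.2]), array([ 0.0003, -0.0001,  0.0024]))
```

The wrist picture shows the panel with its joint: open end near (317,270), corner near (345,155), short end near (270,145). The mallet head lies just past the start, and the jar is at (162,203).

Emit:
{"op": "play_rows", "data": {"commands": "0 -46 0 0 0 0;0 -46 0 0 0 0;0 -46 0 0 0 0;0 -46 0 0 0 0;0 -46 0 0 0 0;0 -46 0 0 0 0;0 -46 0 0 0 0;0 -48 0 0 0 0;0 0 0 0 0 0;0 0 0 0 0 0"}}

```text
clock: 4.0
tool_pos: [0.4991, -0.1994, 0.2811]
tool_rot: [-0.001, 1.0, 0.0, -0.0]
force: [-0.1, 0.8, 0.2]
finger_gap: 0.0854
grasp_force: 0.0
```

```bash
python3 - <<'E'
from h import *
np.set_printoptions(suppress=True,precision=4)
st=ctrl.get_state();im,d=ctrl.snapshot("wrist")
np.savez("w2.npz",im=im,d=d,p=st["tool_pos"],q=st["tool_rot"]);cv2.imwrite("pics/w2.png",im)
print(st["clock"],st["tool_pos"],st["tool_rot"])
for t in ["raker","raker_tip","raker_handle","rest"]:
    print(t,[(np.round(r["position"],4).tolist(),round(r["p"],2)) for r in ctrl.pinpoint(t,"wrist")])
P=cloud("wrist",d,st)
def box(c,r,z0,z1):
    m=(abs(P[...,0]-c[0])<r)&(abs(P[...,1]-c[1])<r)&(P[...,2]>z0)&(P[...,2]<z1)&(d>0);return P[m]
for a,b in ((.093,.097),(.0975,.103),(.094,.12),(.008,.016)):
    q=box((.563,-.204),.075,a,b);print(a,len(q),rect(q),np.median(q[:,2]))
E
```

```text
4.0 [ 0.4991 -0.1994  0.2811] [-0.0005  1.      0.0004 -0.0001]
raker [([0.5639, -0.2033, 0.0176], 0.93), ([0.4118, -0.1505, -0.0028], 0.92), ([0.5347, -0.3281, 0.004], 0.68)]
raker_tip [([0.5364, -0.3202, -0.001], 0.74)]
raker_handle [([0.4134, -0.1489, 0.0553], 0.79), ([0.5639, -0.2043, 0.0926], 0.73), ([0.5336, -0.3269, 0.0526], 0.73)]
rest [([0.5658, -0.2069, 0.0008], 0.61)]
0.093 247 (array([ 558.7, -204.2]), array([ 51.2, 116.6]), 86.3) 0.09604342114932468
0.0975 2188 (array([ 562.7, -204.8]), array([ 49.6, 124.8]), 86.9) 0.09889465666683606
0.094 2517 (array([ 562.7, -204.5]), array([ 51.2, 124.7]), 86.3) 0.09875250232855842
0.008 2741 (array([ 564. , -204.5]), array([ 70.2, 130.9]), 86.3) 0.011855539498173473
```

View pics/w2.png

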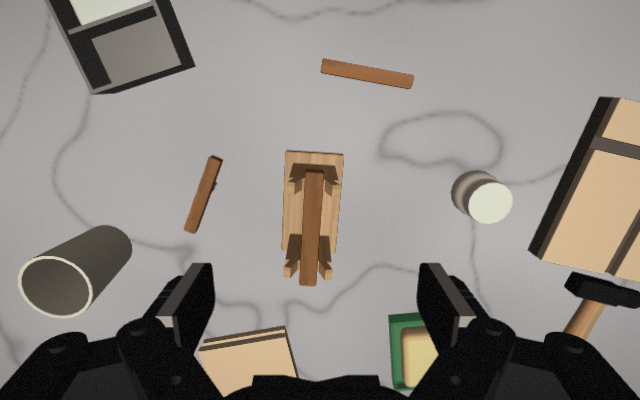

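The wrist picture shows the rest with the bar from (314,170) to (309,285), seated and clear of the fingers. The fit gives the rest centre at (0.564, -0.2045), yaw about -3.7°.

```bash
python3 - <<'E'
from h import *
a,b=rows((.5635,-.2045,.13),np.pi-.0646);print(a,b)
E
```

```text
[-64.3  -5.4 151.3] [0.0004 0.0001 0.0668]
```

Emit:
{"op": "play_rows", "data": {"commands": "0 0 0 0 0 0.067;-20 0 40 0 0 0;-20 0 40 0 0 0;-15 0 36 0 0 0;-9.5 -1.1 35 0 0 0;0 0 0 0 0 0;0 0 0 0 0 0"}}

```text
clock: 5.12
tool_pos: [0.5634, -0.206, 0.1315]
tool_rot: [0.033, 0.999, -0.0, 0.0]
force: [0.9, -0.2, 0.3]
finger_gap: 0.0853
grasp_force: 0.0
```

```bash
python3 - <<'E'
from h import *
np.set_printoptions(suppress=True,precision=4)
print(rows((.5635,-.2045,.071),np.pi-.0646))
st=ctrl.get_state();im,d=ctrl.snapshot("wrist")
P=cloud("wrist",d,st);q=P[(abs(P[...,0]-.563)<.075)&(abs(P[...,1]+.204)<.03)&(P[...,2]>.0965)&(P[...,2]<.103)&(d>0)]
print(rect(q))
q=P[(abs(P[...,0]-.54)<.03)&(abs(P[...,1]+.204)<.016)&(P[...,2]>.0965)&(P[...,2]<.103)&(d>0)]
print(rect(q))
E
```

```text
(array([ 0.1,  1.5, 60.5]), array([-0.0003,  0.0009, -0.0021]))
(array([ 562.7, -204.8]), array([ 51.2, 123.6]), 86.3)
(array([ 540. , -206.3]), array([27.6, 60. ]), 89.8)
```

Emit:
{"op": "play_rows", "data": {"commands": "0 1 15 0 0 0;0 0.5 15 0 0 0;0 0 15 0 0 0;0 0 15 0 0 0;0 0 0 0 0 0;0 0 0 0 0 0"}}

```text
clock: 5.92
tool_pos: [0.5634, -0.2047, 0.0703]
tool_rot: [0.033, 0.999, -0.0, 0.0]
force: [-0.4, -0.3, 0.0]
finger_gap: 0.0856
grasp_force: 0.0
```

Emit:
{"op": "play_rows", "data": {"commands": "0 0 0 0 0 0;0 0 0 0 0 0;0 0 0 0 0 0;0 0 0 0 0 0;0 0 0 0 0 0;0 0 0 0 0 0", "jaw": 1}}

```text
clock: 6.68
tool_pos: [0.5635, -0.2044, 0.0706]
tool_rot: [0.033, 0.999, 0.0, 0.0]
force: [0.0, -0.2, 5.0]
finger_gap: 0.0169
grasp_force: 59.2
```

Emit:
{"op": "play_rows", "data": {"commands": "0 0 -10 0 0 0;0 0 -15 0 0 0;0 0 -25 0 0 0;0 0 -25 0 0 0;0 0 -25 0 0 0;0 0 0 0 0 0;0 0 0 0 0 0"}}

```text
clock: 7.55
tool_pos: [0.5629, -0.2041, 0.1699]
tool_rot: [0.033, 0.999, 0.0, -0.0]
force: [-0.2, 0.6, -2.0]
finger_gap: 0.0169
grasp_force: 58.6
```

```bash
python3 - <<'E'
from h import *
np.set_printoptions(suppress=True,precision=4)
st=ctrl.get_state();im,d=ctrl.snapshot("wrist");cv2.imwrite("pics/w3.png",im)
T=dict(tool_pos=np.zeros(3),tool_rot=[0,0,0,1]);P=cloud("wrist",d,T)*1000
m=(d>0)&(abs(P[...,2]+28)<5)&(abs(P[...,1])<14);q=P[m];print(len(q),q.min(0),q.max(0),rect(q/1000),np.median(q,axis=0))
m=(d>0)&(P[...,2]>15)&(P[...,2]<60)&(abs(P[...,1])<15)&(abs(P[...,0])<25);q=P[m];print(len(q),q.size and (q.min(0),q.max(0)))
for t in ["raker_tip","raker_handle"]:
    print(t,[(np.round(r["position"],4).tolist(),round(r["p"],2)) for r in ctrl.pinpoint(t,"wrist")])
v=(.5494,.1717,-.2278)
print(st["tool_pos"],st["force"],rows((*panelpt(v,.092,.02),.16),np.pi-.0646),panelpt(v,.092,.02))
E
```

```text
12341 [-37.875  -13.9563 -32.976 ] [ 62.5458  13.9879 -23.0363] (array([12.4,  0.2]), array([100.6,  27.8]), 5.2) [ 20.164   -0.4487 -28.3048]
0 0
raker_tip [([0.5377, -0.3216, -0.0004], 0.72), ([0.548, -0.004, 0.0009], 0.33)]
raker_handle [([0.534, -0.3278, 0.0486], 0.94), ([0.5647, -0.2018, 0.1898], 0.76)]
[ 0.5629 -0.2041  0.1699] [-0.162   0.5923 -2.0453] (array([-55.7, 379.1,   9.2]), array([ 0.0002, -0.0019, -0.0022])) [0.6435 0.1704]
```

View pics/w3.png

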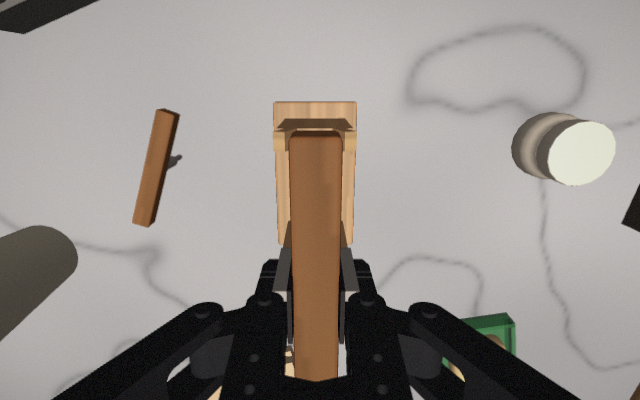

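The wrist picture shows the bar held straight between the fingers, near end at (316,135) and the rest below it. It is centred to within about 0.5 mm.

Emit:
{"op": "play_rows", "data": {"commands": "-4 30 0 0 0 0;-8 49 0 0 0 0;-8 50 0 0 0 0;-8 50 0 0 0 0;-8 50 0 0 0 0;-8 50 0 0 0 0;-8 50 0 0 0 0;-3 50 9 0 0 0;0 0 0 0 0 0;0 0 0 0 0 0;0 0 0 0 0 0"}}

```text
clock: 9.07
tool_pos: [0.6436, 0.1681, 0.1612]
tool_rot: [0.035, 0.999, -0.0, -0.0]
force: [0.2, 0.2, -2.0]
finger_gap: 0.0168
grasp_force: 58.8
```

```bash
python3 - <<'E'
from h import *
np.set_printoptions(suppress=True,precision=4)
st=ctrl.get_state();im,d=ctrl.snapshot("wrist")
P=cloud("wrist",d,st)
v=(.5494,.1717,-.2278)
print(st["tool_pos"],st["force"],rows((*panelpt(v,.092,.02),.16),np.pi-.0646))
m=(np.hypot(P[...,0]-.549,P[...,1]-.172)<.12)&(d>0)&(P[...,2]<.036)&(P[...,2]>.01);print(m.sum())
print(fitpanel(P,im,d,v[:2],v[2]))
Rt=R.from_quat(st["tool_rot"]).inv()
for a,b in ((-50-92,0),(0,-86)):
    w=np.array([*(panelpt((0,0,v[2]),a,b)),0]);print(Rt.apply(w))
E
```

```text
[0.6436 0.1681 0.1612] [ 0.1987  0.1819 -2.0346] (array([0.2, 2.2, 1.4]), array([-0.0005,  0.0002, -0.0046]))
32426
tile z 0.029950593370311307
(array([ 0.5509,  0.1712, -0.2289]), np.float64(0.006897734501963735))
[140.2163  22.4362  -0.0168]
[ 13.5882 -84.9197   0.0778]
```

Emit:
{"op": "play_rows", "data": {"commands": "-1.5 1.8 15 0 0 0;0 0 25 0 0 0;0 0 25 0 0 0;0 0 10 0 0 0;0 0 0 0 0 0;0 0 0 0 0 0;0 0 0 0 0 0"}}

```text
clock: 10.0
tool_pos: [0.6457, 0.1719, 0.0874]
tool_rot: [0.033, 0.999, 0.0, 0.001]
force: [0.7, 0.2, -2.1]
finger_gap: 0.0169
grasp_force: 58.8
```

```bash
python3 - <<'E'
from h import *
np.set_printoptions(suppress=True,precision=4)
st=ctrl.get_state();im,d=ctrl.snapshot("wrist");P=cloud("wrist",d,st)
v,f=fitpanel(P,im,d,(.5509,.1712),-.2289);print(st["tool_pos"],v,f)
print(rows((*panelpt((.5509,.1712,-.2289),.092,.02),.0732),np.pi-.0700))
im,d=ctrl.snapshot("scene");cv2.imwrite("pics/s4.png",cv2.resize(im[170:300,290:450],None,fx=5,fy=4.5))
E
```

```text
tile z 0.02998315879007335
[0.6457 0.1719 0.0874] [ 0.5536  0.1704 -0.2306] 0.005101482007526762
(array([ 0.4, -2.1, 14. ]), array([0.0007, 0.0013, 0.0032]))
```

View pics/s4.png

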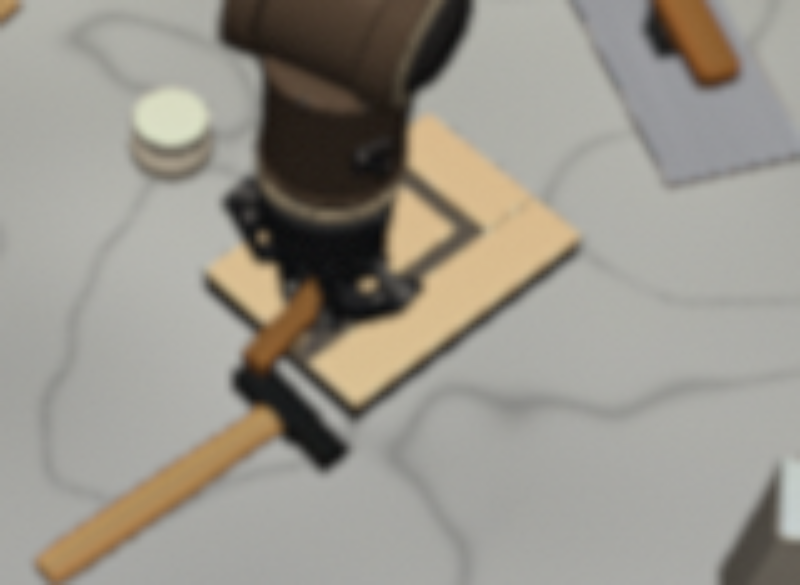

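The scene crop shows the raker held above the start end of the joint at about (315,340), bar over the mallet head, clear of everything.

```bash
python3 - <<'E'
from h import *
np.set_printoptions(suppress=True,precision=4)
p=np.array([.13859611,.60889355,.23042795]);r=R.from_quat([1.11618990e-01,9.93750721e-01,-8.38959016e-04,-4.12475554e-05])
def go(d,t=0):
    global p,r
    p=p+r.apply(np.array(d)/1000); r=r*R.from_rotvec([0,0,t])
go([0,0,-10],-.112);go([0,0,-10],-.112);go([-360,-440,-30])
E=[]
def chk(*m): E.append(np.array(m)-p)
chk(.4998,.168,.2817);chk(.4985,.1699,.2812);go([0,-370,0]);chk(.4991,-.1994,.2811)
go([0,0,0],.067);go([-64.5,-1.1,151]);chk(.5634,-.206,.1315)
go([0,1.5,60]);chk(.5634,-.2047,.0703);chk(.5635,-.2044,.0706);go([0,0,-100]);chk(.5629,-.2041,.1699)
go([-55,379,9]);chk(.6436,.1681,.1612);go([-1.5,1.8,75]);chk(.6457,.1719,.0874)
E=np.array(E);print(E*1000);print("now",p,r.as_quat())
print(ctrl.get_state()["tool_pos"],ctrl.get_state()["clock"])
E
```

```text
[[ 1.0602 -1.0835  0.6396]
 [-0.2398  0.8165  0.1396]
 [ 0.2507  1.516  -0.5739]
 [ 0.3081  0.5632  0.8343]
 [ 0.2243  0.466  -0.3633]
 [ 0.3243  0.766  -0.0633]
 [-0.3026  0.9002 -0.7632]
 [ 0.26   -1.3755  0.1794]
 [ 0.7636  0.8529  1.3825]]
now [0.6449 0.171  0.086 ] [ 0.0333  0.9994 -0.0008 -0.0001]
[0.6455 0.1719 0.0871] 10.1
```

Emit:
{"op": "play_rows", "data": {"commands": "0 0 0 0 0 0;0 0 0 0 0 0"}}

```text
clock: 10.35
tool_pos: [0.6451, 0.1718, 0.0864]
tool_rot: [0.033, 0.999, 0.0, 0.0]
force: [-0.3, -0.3, -1.8]
finger_gap: 0.0168
grasp_force: 58.8
```

```bash
python3 - <<'E'
from h import *
np.set_printoptions(suppress=True,precision=4)
for i in range(3):
    st=ctrl.get_state();im,d=ctrl.snapshot("wrist");P=cloud("wrist",d,st)
    v,f=fitpanel(P,im,d,(.5515,.1712),-.2289);dx,dy=st["tool_pos"][:2]-v[:2];t=v[2]
    print(st["tool_pos"],v,f,np.cos(t)*dx+np.sin(t)*dy,-np.sin(t)*dx+np.cos(t)*dy)
E
```

```text
tile z 0.029951087790736755
[0.6451 0.1718 0.0864] [ 0.5552  0.17   -0.2315] 0.004605002194832251 0.08708072303036951 0.022386327070091465
tile z 0.029938642834480444
[0.6451 0.1719 0.0864] [ 0.5552  0.1701 -0.231 ] 0.004672067568286464 0.08703180339420523 0.022289522405661264
tile z 0.029963611371306265
[0.6451 0.1718 0.0863] [ 0.5545  0.1702 -0.2312] 0.0046853231428253695 0.08783001191416298 0.022290096525861086
```

Emit:
{"op": "play_rows", "data": {"commands": "0 0 -15 0 0 0;15 2 0 0 0 0;35 5 0 0 0 0;45 7 0 0 0 0;30 5 0 0 0 0;10 2 0 0 0 0;0 -40 0 0 0 0;0 0 0 0 0 0;0 0 0 0 0 0;0 0 0 0 0 0;0 0 0 0 0 0"}}

```text
clock: 11.88
tool_pos: [0.5092, 0.1624, 0.1012]
tool_rot: [0.033, 0.999, 0.0, 0.0]
force: [0.0, 0.1, -1.7]
finger_gap: 0.017
grasp_force: 59.0
```

```bash
python3 - <<'E'
from h import *
np.set_printoptions(suppress=True,precision=4)
for i in range(2):
    st=ctrl.get_state();im,d=ctrl.snapshot("wrist");P=cloud("wrist",d,st)
    v,f=fitpanel(P,im,d,(.5515,.1712),-.2289);dx,dy=st["tool_pos"][:2]-v[:2];t=v[2]
    print(st["tool_pos"],v,f,np.cos(t)*dx+np.sin(t)*dy,-np.sin(t)*dx+np.cos(t)*dy,panelpt(v,-.05,.02),panelpt(v,-.05,-.058))
cv2.imwrite("pics/w5.png",im)
E
```

```text
tile z 0.030046902071649867
[0.5092 0.1624 0.1012] [ 0.5493  0.1714 -0.2285] 0.00950899838101424 -0.037089304582095 -0.017815560264648492 [0.5052 0.2022] [0.4875 0.1262]
tile z 0.03005434043756955
[0.5091 0.1623 0.1012] [ 0.5494  0.1714 -0.2283] 0.009490950105787268 -0.037123161720338256 -0.01793933666110344 [0.5052 0.2022] [0.4875 0.1262]
```

View pics/w5.png

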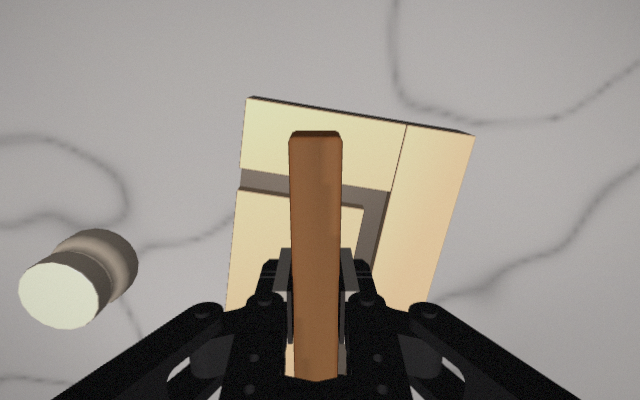

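The wrist picture shows the short leg running left from about (375,195) to (240,180) and the long leg's corner near (375,195). The fit agrees with the first one.

Emit:
{"op": "play_rows", "data": {"commands": "-12 1.6 0 0 0 0;-35 4 0 0 0 0;-45 6 0 0 0 0;-32 4 0 0 0 0;-10 1 0 0 0 0;0 0 0 0 0 0;0 0 0 0 0 0;0 0 10 0 0 0;0 0 0 0 0 0;0 0 0 0 0 0;0 0 0 0 0 0"}}

```text
clock: 13.35
tool_pos: [0.644, 0.1695, 0.0915]
tool_rot: [0.033, 0.999, 0.0, 0.0]
force: [0.4, 0.0, -1.4]
finger_gap: 0.0172
grasp_force: 59.0
```

Emit:
{"op": "play_rows", "data": {"commands": "0 0.3 4 0 0 0;0 0 5 0 0 0;0 0 5 0 0 0;0 0 4 0 0 0;0 0 0 0 0 0;0 0 0 0 0 0"}}

```text
clock: 14.1
tool_pos: [0.644, 0.1697, 0.0733]
tool_rot: [0.033, 0.999, -0.0, 0.0]
force: [1.0, 0.4, -1.3]
finger_gap: 0.0169
grasp_force: 59.0
```

Emit:
{"op": "play_rows", "data": {"commands": "5 0.83 0 0 0 0;5 0.83 0 0 0 0;5 0.83 0 0 0 0;5 0.83 0 0 0 0;5 0.83 0 0 0 0;5 0.83 0 0 0 0;5 0.83 0 0 0 0;5 0.83 0 0 0 0"}}

```text
clock: 15.1
tool_pos: [0.6041, 0.1791, 0.0733]
tool_rot: [0.033, 0.999, 0.0, -0.0]
force: [-0.3, 0.6, -1.1]
finger_gap: 0.0172
grasp_force: 59.0
```

Emit:
{"op": "play_rows", "data": {"commands": "5 0.83 0 0 0 0;5 0.83 0 0 0 0;5 0.83 0 0 0 0;5 0.83 0 0 0 0;5 0.83 0 0 0 0;5 0.83 0 0 0 0;5 0.83 0 0 0 0;5 0.83 0 0 0 0;5 0.83 0 0 0 0;5 0.83 0 0 0 0;5 0.83 0 0 0 0;5 0.83 0 0 0 0"}}

```text
clock: 16.6
tool_pos: [0.5449, 0.1931, 0.0733]
tool_rot: [0.033, 0.999, 0.0, 0.0]
force: [-0.9, 0.8, -1.7]
finger_gap: 0.0168
grasp_force: 59.0
```

Emit:
{"op": "play_rows", "data": {"commands": "5 0.83 0 0 0 0;5 0.83 0 0 0 0;5 0.83 0 0 0 0;5 0.83 0 0 0 0;5 0.83 0 0 0 0;5 0.83 0 0 0 0;5 0.83 0 0 0 0;5 0.8 0 0 0 0"}}

```text
clock: 17.6
tool_pos: [0.5055, 0.2023, 0.0733]
tool_rot: [0.033, 0.999, 0.0, 0.0]
force: [0.7, -0.3, -1.8]
finger_gap: 0.0167
grasp_force: 59.0
```

Emit:
{"op": "play_rows", "data": {"commands": "0.8 -5 0 0 0 0;0.8 -5 0 0 0 0;0.8 -5 0 0 0 0;0.8 -5 0 0 0 0;0.8 -5 0 0 0 0;0.8 -5 0 0 0 0;0.8 -5 0 0 0 0;0.8 -5 0 0 0 0"}}

```text
clock: 18.6
tool_pos: [0.4967, 0.1624, 0.0733]
tool_rot: [0.033, 0.999, 0.0, 0.0]
force: [-0.3, 0.6, -2.6]
finger_gap: 0.0171
grasp_force: 59.0
```

Emit:
{"op": "play_rows", "data": {"commands": "0.8 -5 0 0 0 0;0.8 -5 0 0 0 0;0.8 -5 0 0 0 0;0.8 -5 0 0 0 0;0.8 -5 0 0 0 0;0.8 -5 0 0 0 0;0.8 -5 0 0 0 0;0.8 -5 0 0 0 0;0.9 -5 0 0 0 0;0 0 0 0 0 0;0 0 0 0 0 0"}}

```text
clock: 19.98
tool_pos: [0.4865, 0.1185, 0.0733]
tool_rot: [0.033, 0.999, 0.0, 0.0]
force: [0.5, 0.1, -1.8]
finger_gap: 0.0172
grasp_force: 59.0
```

Emit:
{"op": "play_rows", "data": {"commands": "0 0 -7 0 0 0;0 0 -20 0 0 0;0 0 -35 0 0 0;0 0 -35 0 0 0;-14 -45 0 0 0 0;-14 -45 0 0 0 0;-14 -45 0 0 0 0;-14 -45 0 0 0 0;-14 -45 0 0 0 0;-14 -45 0 0 0 0;-9 -32 0 0 0 0;-5 -15 0 0 0 0"}}

```text
clock: 21.48
tool_pos: [0.5629, -0.2065, 0.1706]
tool_rot: [0.035, 0.999, -0.0, 0.0]
force: [0.2, 0.7, -2.5]
finger_gap: 0.0171
grasp_force: 59.1
```

Emit:
{"op": "play_rows", "data": {"commands": "0 0 0 0 0 0;0 0 0 0 0 0;0 0 0 0 0 0;0 0 0 0 0 0;0 0 0 0 0 0;0 0 0 0 0 0"}}

```text
clock: 22.22
tool_pos: [0.5631, -0.2044, 0.1703]
tool_rot: [0.033, 0.999, 0.0, 0.0]
force: [-0.3, 0.2, -1.7]
finger_gap: 0.0174
grasp_force: 59.1
```

```bash
python3 - <<'E'
from h import *
st=ctrl.get_state();print(st["tool_pos"],st["tool_rot"],rows((.5635,-.2044,.0712),np.pi-.0655))
im,d=ctrl.snapshot("wrist");cv2.imwrite("pics/w6.png",im);P=cloud("wrist",d,st)
q=P[(abs(P[...,0]-.563)<.08)&(abs(P[...,1]+.204)<.06)&(P[...,2]>.008)&(P[...,2]<.016)&(d>0)];print(rect(q))
T=dict(tool_pos=np.zeros(3),tool_rot=[0,0,0,1]);P=cloud("wrist",d,T)*1000
m=(d>0)&(abs(P[...,2]+28)<5)&(abs(P[...,1])<14);q=P[m];print(q[:,0].max(),np.median(q,axis=0))
E
```

```text
[ 0.56308661 -0.20435684  0.17032853] [3.33104945e-02 9.99445050e-01 2.84548082e-05 3.70861959e-05] (array([-0.4, -0. , 99.1]), array([ 0.0001,  0.0001, -0.0011]))
(array([ 563.6, -204.7]), array([ 70.1, 129.3]), 86.3)
62.51942158815243 [ 20.20840358  -0.44701885 -28.30706406]
```

View pics/w6.png

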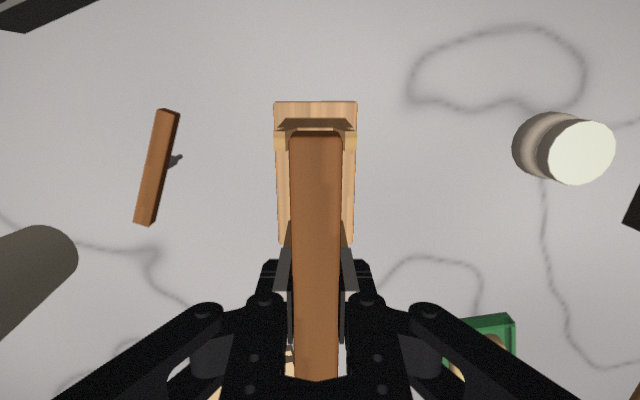

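The view matches the one just after the lift: the bar is aligned over the notches and hasn't slipped in the grip. I'm lowering it now.

Emit:
{"op": "play_rows", "data": {"commands": "-0.4 0 20 0 0 0;0 0 25 0 0 0;0 0 20 0 0 0;0 0 12 0 0 0;0 0 10 0 0 0;0 0 6 0 0 0;0 0 4 0 0 0;0 0 2 0 0 0;0 0 0 0 0 0;0 0 0 0 0 0;0 0 0 0 0 0"}}

```text
clock: 23.65
tool_pos: [0.5636, -0.2045, 0.0715]
tool_rot: [0.033, 0.999, -0.0, 0.0]
force: [0.7, -1.1, -1.5]
finger_gap: 0.0174
grasp_force: 59.1
```

Emit:
{"op": "play_rows", "data": {"commands": "0 0 0.6 0 0 0;0 0 0.4 0 0 0;0 0 0 0 0 0;0 0 0 0 0 0"}}

```text
clock: 24.15
tool_pos: [0.5636, -0.2045, 0.0706]
tool_rot: [0.033, 0.999, 0.0, 0.0]
force: [-2.1, 1.6, 5.0]
finger_gap: 0.017
grasp_force: 59.7
```

Seated (+5 N). Next: open the gripper, then retreat.

Emit:
{"op": "play_rows", "data": {"commands": "0 0 0 0 0 0;0 0 0 0 0 0;0 0 0 0 0 0;0 0 0 0 0 0;0 0 0 0 0 0;0 0 0 0 0 0;0 0 0 0 0 0;0 0 0 0 0 0", "jaw": -1}}

```text
clock: 25.15
tool_pos: [0.5634, -0.2045, 0.0703]
tool_rot: [0.033, 0.999, 0.0, -0.0]
force: [0.2, -0.1, -0.9]
finger_gap: 0.0852
grasp_force: 0.0
```

Emit:
{"op": "play_rows", "data": {"commands": "0 0 -8 0 0 0;0 0 -15 0 0 0;0 0 -30 0 0 0;0 0 -30 0 0 0;20 0 -40 0 0 0;40 0 -40 0 0 0;0 0 -30 0 0 0;0 0 0 0 0 0;0 0 0 0 0 0;0 0 0 0 0 0"}}

```text
clock: 26.4
tool_pos: [0.5032, -0.2003, 0.2624]
tool_rot: [0.033, 0.999, 0.0, -0.001]
force: [-0.4, 0.3, -0.0]
finger_gap: 0.0852
grasp_force: 0.0
```

```bash
python3 - <<'E'
from h import *
st=ctrl.get_state();im,d=ctrl.snapshot("wrist");cv2.imwrite("pics/w7.png",im);P=cloud("wrist",d,st)
q=P[(abs(P[...,0]-.563)<.075)&(abs(P[...,1]+.204)<.075)&(P[...,2]>.0975)&(P[...,2]<.103)&(d>0)];print(rect(q),np.median(q[:,2]),st["finger_gap"],st["qvel"].max())
for t in ["raker_handle","raker_tip","jar"]:
    print(t,[(np.round(r["position"],4).tolist(),round(r["p"],2)) for r in ctrl.pinpoint(t,"wrist")])
E
```

```text
(array([ 563.4, -204.6]), array([ 50.7, 124.5]), 86.6) 0.09892896313825811 0.08521734525005867 0.006416041362069354
raker_handle [([0.5641, -0.2046, 0.0896], 0.89), ([0.5359, -0.3279, 0.0518], 0.7), ([0.4151, -0.1505, 0.0595], 0.68)]
raker_tip [([0.5356, -0.3219, -0.0013], 0.92)]
jar [([0.5504, -0.0045, 0.0001], 0.65)]
```

View pics/w7.png

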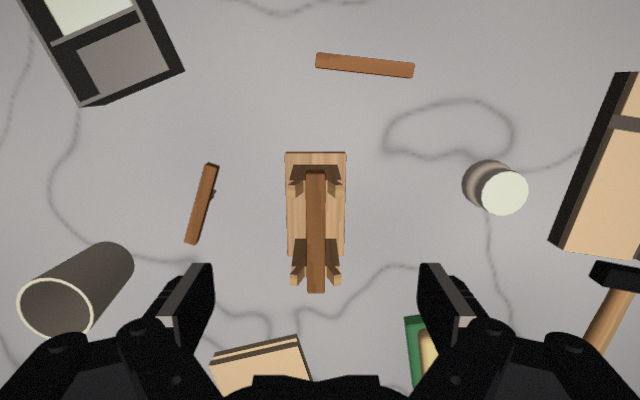

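The picture shows the raker's bar seated in both notches, from (316,172) to (315,290), at its original height, and nothing else moved.

```bash
python3 -c "
from bench import ctrl
print(ctrl.hand_in())"
```

```text
the job is handed in; nothing more can be done
None
```

I ran the raker's pin through the whole L-joint at about 4 cm/s, about 7 mm deep and with no sign of hard contact, then laid the raker back in its rest, pin down; the other things in view had not moved, and the job was handed in at about 27 s (no verdict was returned).

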